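Line up the toy wheels by size

ROBOT

A 6-joint arm with a two-finger parallel gripper is mounted at the origin on a cart in front of the work surface, level with it; the furniture and walls round the work are solid. World frame = base frame: x ahead of the robot, y to its left, z up, the work surface at z = 0. Lengths are in m, angles in degrees, forces in N, time in s.
With the tool pointing down it reaches from about 0.3 to 0.85 m from the base axis. Payload 4.2 kg.
Tool frame: the origin (TCP) lies midway between the tips of the shut fingers; the grasp point (between the pads) lies 19 mm behind it (manip.grip_point_offset is the distance from the TCP to the grasp point, in m); z points along the fingers, y is the line along which they close (so a half turn about z gives the same grasp; the last joint's range is limited). The gripper opens to 91 mm and grips with 3 to 60 N. Pads are 32 mm wide; open, the fingers measure 118 mm over their backs; the gripper's body (76 mm by 178 mm) begins 60 mm behind the grasp point.
Start: joints at [-77.063, 18.312, 89.639, -0, 72.044, -1.146], TCP at [0.14, -0.558, 0.214] pointing down, gripper open.
Joint ranges: [-177.97, 177.97], [-48.28, 115.42], [12.27, 149.76], [-77.06, 257.06], [2.81, 150.46], [-146.56, 146.56]. Speed limits (degrees/s): [147.25, 147.25, 180, 180, 180, 180].

INTERFACE

Orientations are given as a 3x3 rotation matrix whose columns are the frame's x, y, z axes.
In Python, from plant import status, imaging, manip gives the robot as it stands.
- The arm moves only by the tool arm_command, never from a script. Its argument "moves" is a list that holds one entry, the list of rows, each a list of 7 numbers: the shift along the tool's x, y, z as a fraction of full scale, then the turn, a rotation vector about the tool's x, y, z as a fraction of full scale, then the closure, from -1 (fully open) to 1 (shut). A call has 1 to 20 rows; each row shifts and turns the commanded pose from where the row before left it, along the tool's axes as they then stand; what a row does not reach is not made up. Full scale, the value 1, is 300 mm for a shift and 5 degrees for a turn. A row lasts 1/12 s, in which the tool goes at most 41.7 mm and 7.16 degrees, less where a joint would pass 70% of its speed; a pose out of reach is approached as far as the arm can. A call with a number of a shift or a turn outside -1 to 1 is refused whole. A call with a gripper value outside its range is refused whole. The fingers move at their own pace and stop on an object; the grip force is fixed at half the most. Time passes only in rows, so rows that do not move let the fingers close. It gives the time, the measured TCP pose, the force, the opening and the grip force at its end, in the units of the state.
- status.observe(): the state, without advancing time (a new reading comes with each control period).
- imaging.camera(name): name is "side" or "top"; returns the picture (384x512x3 uint8, red, green, blue); there is no depth.
- imaging.camera_params(name): a dict with "K" (3x3 intrinsics, pixels), "rvec" (rotation vector, rad) and "tvec" (3), from world to camera coordinates, as OpenCV has them. Camera axes: x right, y down, z forward; pixel columns grow to the right and rows downward; lengths in m; the calibration is good to about 2 mm. A picture is of the moment at which its call begins. camera_params takes no time and is no camera call.
- manip.job_done(): hands the job in; it is judged then, once.
The state is a dict: "time_s": time; "joints": joint angles; "qvel": joint speeds; "joint_efforts": joint torques, N m; "position": TCP position; "tool_rot": TCP orientation; "ft_force": force on the tool from outside, world axes, zero at the start; "torque": the same for the moment, N m; "opening": finger opening in m; "grip_force": force on a finger pad.
Only numpy, scipy, OpenCV 4.12 (cv2) and the standard library are available. Lean on these libraries where they do the work, as an engineer would, in place of code of your own. Each camera call takes 0.05 s, during which the arm holds its last target. There are 200 camera calls.

TASK

Before the toy is assembled, sort its four loose wheels by size: lay them flat, one in the middle of each cork rest on the white board, running from the largest beside the dark block down to the smallest beside the pale block. Leave the two blocks standing where they are.

Things in the scene. Friction and masses are not known exactly. Their poses are not given: they have to be found in the camera images.
- wheel_blue: the largest toy wheel: blue-painted disc, pale wooden hub, 60 mm across, 16 mm thick (rim 15); loose, 15 to 45 g, lying flat on the worktop (z = 0) in front of the printer, whose low paper tray juts out to about x = 0.52. Solid, so pinch it across the rim from above. Origin: centre of its underside, z up; round, so yaw is meaningless.
- wheel_pale: second-largest toy wheel: pale bare wood, 50 mm across, 16 mm thick (rim 15); loose, 15 to 45 g, lying flat on the worktop (z = 0) in front of the printer, whose low paper tray juts out to about x = 0.52. Solid, so pinch it across the rim from above. Origin: centre of its underside, z up; round, so yaw is meaningless.
- wheel_dark: third-largest toy wheel: dark brown wood, 42 mm across, 16 mm thick (rim 15); loose, 15 to 45 g, lying flat on the worktop (z = 0) in front of the printer, whose low paper tray juts out to about x = 0.52. Solid, so pinch it across the rim from above. Origin: centre of its underside, z up; round, so yaw is meaningless.
- wheel_green: the smallest toy wheel: green-painted disc, pale wooden hub, 32 mm across, 16 mm thick (rim 15); loose, 15 to 45 g, lying flat on the worktop (z = 0) in front of the printer, whose low paper tray juts out to about x = 0.52. Solid, so pinch it across the rim from above. Origin: centre of its underside, z up; round, so yaw is meaningless.
- rest_a: one of four identical round cork rests, 68 mm across, fixed in a straight row, 85 mm apart (centre to centre), on a fixed white board (490 x 110 x 12 mm) on the worktop; letters do not tell the order. A basket with books, 230 mm tall, stands close behind the board (x over 0.53, y -0.08 to 0.18). Origin: centre of its underside, at z = 0.012; its top is at z = 0.015. y runs along the row, x across.
- rest_b: one of four identical round cork rests, 68 mm across, fixed in a straight row, 85 mm apart (centre to centre), on a fixed white board (490 x 110 x 12 mm) on the worktop; letters do not tell the order. A basket with books, 230 mm tall, stands close behind the board (x over 0.53, y -0.08 to 0.18). Origin: centre of its underside, at z = 0.012; its top is at z = 0.015. y runs along the row, x across.
- rest_c: one of four identical round cork rests, 68 mm across, fixed in a straight row, 85 mm apart (centre to centre), on a fixed white board (490 x 110 x 12 mm) on the worktop; letters do not tell the order. A basket with books, 230 mm tall, stands close behind the board (x over 0.53, y -0.08 to 0.18). Origin: centre of its underside, at z = 0.012; its top is at z = 0.015. y runs along the row, x across.
- rest_d: one of four identical round cork rests, 68 mm across, fixed in a straight row, 85 mm apart (centre to centre), on a fixed white board (490 x 110 x 12 mm) on the worktop; letters do not tell the order. A basket with books, 230 mm tall, stands close behind the board (x over 0.53, y -0.08 to 0.18). Origin: centre of its underside, at z = 0.012; its top is at z = 0.015. y runs along the row, x across.
- dark_block: dark brown wooden block, 45 x 70 x 30 mm high, 60 g, standing loose on the white board past one end of the row, its centre about 85 mm from the nearest rest's centre (the two blocks may have changed ends). Origin: centre of its underside, on the board's top at z = 0.012; own y is its long side, which lies across the board. Marks the end where the largest wheel belongs.
- pale_block: pale wooden block, 38 x 55 x 38 mm high, 50 g, standing loose on the white board past one end of the row, its centre about 85 mm from the nearest rest's centre (the two blocks may have changed ends). Origin: centre of its underside, on the board's top at z = 0.012; own y is its long side, which lies across the board. Marks the end where the smallest wheel belongs.

How it is judged:
By the outcome, as a careful person would: the job done as asked, in the order asked, and still so for the second after the job is handed in, with the robot touching nothing.
It also fails if it takes over 112 s, if anything falls off the work surface, if the arm or the gripper's body presses on something with over 40 N, if the wrist force passes 120 N, or if a joint passes its speed limit or range.

## Working session

There is one attempt and no reset: what is moved stays moved. The work goes in short steps, Python scripts to look and compute and a tool call to move; the robot and the scene stay as the last step left them, time stands still between calls to the robot, and variables do not carry over. Pictures are saved under pics/ and viewed, at most 14 in all, crops included, and the job is handed in when it is done.

Besides the shell and the picture viewer there is one more tool, called after ">>>" as name(argument=value, ...), one argument or row to a line, values as JSON. arm_command: Moves the arm, as the interface text tells. Shift numbers are shares of 300 mm and turn numbers shares of 5 degrees, none past 1 either way. Its arguments: {"type":"object","properties":{"moves":{"type":"array","items":{"type":"array","items":{"type":"array","items":{"type":"number"}}}}},"required":["moves"]}

```bash
mkdir -p pics
python3 - <<'E'
from plant import status, imaging, manip
import cv2,numpy as np
for n in("top","side"):
    im=imaging.camera(n); cv2.imwrite(f"pics/{n}0.png",im[:,:,::-1]); p=imaging.camera_params(n)
    R=cv2.Rodrigues(np.array(p["rvec"]))[0]; print(n,p["K"],"C",-R.T@np.array(p["tvec"]).ravel())
s=status.observe(); print(s["time_s"],s["position"],s["tool_rot"],s["opening"],manip.grip_point_offset)
E
```

```text
top [[431.83083507   0.         251.54435838]
 [  0.         431.83083507 189.10659512]
 [  0.           0.           1.        ]] C [0.22749551 0.03356119 1.54935762]
side [[420.01700267   0.         258.17616293]
 [  0.         420.01700267 190.70254586]
 [  0.           0.           1.        ]] C [ 0.13372086 -0.48564929  1.14989701]
0.1 [ 0.13980555 -0.55728267  0.21322815] [[ 9.69941717e-01  2.43337071e-01 -3.66751756e-04]
 [ 2.43337348e-01 -9.69940556e-01  1.50111233e-03]
 [ 9.54887578e-06 -1.54523587e-03 -9.99998806e-01]] 0.0907554188770593 0.0188
```

View pics/top0.png

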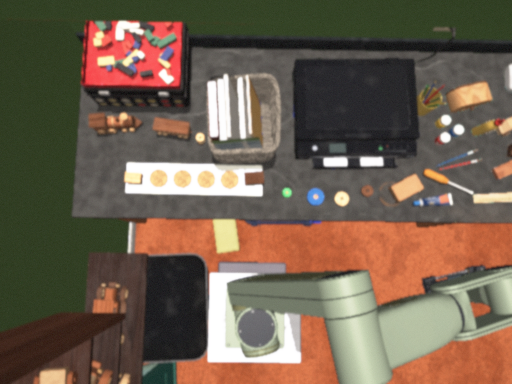

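View pics/side0.png

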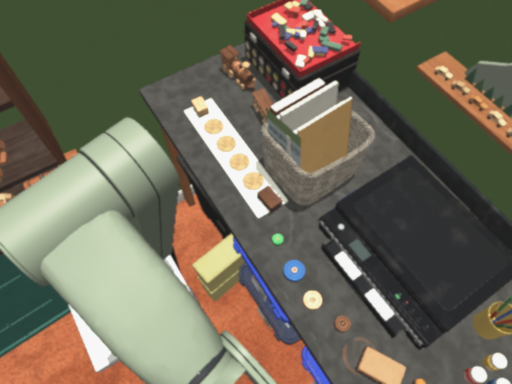

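The top view shows green, blue, pale and dark wheels near (287,192), (316,197), (342,199) and (367,190). The rests are at (158/182/206/229, 180), with the pale block at (133,178) and the dark block at (254,179). In the side view the wheels are at (278,239), (294,270), (313,300) and (343,324), and the rests run from (213,126) to (253,181).

```bash
cat > h.py <<'E'
import cv2,numpy as np
from plant import status, imaging, manip
def cam(n):
    p=imaging.camera_params(n); R=cv2.Rodrigues(np.array(p["rvec"]))[0]; return np.array(p["K"]),R,np.array(p["tvec"]).ravel()
def blob(im,c,h):
    """outline centre of the thing at pixel c against what surrounds it (ROI half size h)"""
    x,y=int(c[0])-h,int(c[1])-h; s=8
    roi=cv2.resize(im[y:y+2*h+1,x:x+2*h+1],None,fx=s,fy=s,interpolation=cv2.INTER_CUBIC)
    lab=cv2.cvtColor(roi,cv2.COLOR_RGB2LAB).astype(float)
    bg=np.median(np.r_[lab[:s].reshape(-1,3),lab[-s:].reshape(-1,3),lab[:,:s].reshape(-1,3),lab[:,-s:].reshape(-1,3)],0)
    d=np.linalg.norm(lab-bg,axis=2); m=(d>0.45*np.percentile(d,92)).astype(np.uint8)
    cs=cv2.findContours(m,cv2.RETR_EXTERNAL,cv2.CHAIN_APPROX_NONE)[0]
    k=max(cs,key=cv2.contourArea); hull=cv2.convexHull(k); M=cv2.moments(hull)
    return np.array([x+(M["m10"]/M["m00"]+.5)/s-.5,y+(M["m01"]/M["m00"]+.5)/s-.5]),M["m00"]/s/s
def ray(n,uv):
    K,R,t=cam(n); return -R.T@t, R.T@np.linalg.inv(K)@np.r_[uv,1]
def plane(n,uv,z):
    o,d=ray(n,uv); return o+d*(z-o[2])/d[2]
def tri(a,b):
    (o1,d1),(o2,d2)=ray("top",a),ray("side",b)
    s=np.linalg.lstsq(np.c_[d1,-d2],o2-o1,rcond=None)[0]; p,q=o1+s[0]*d1,o2+s[1]*d2
    return (p+q)/2,np.linalg.norm(p-q)
E
cat > m.py <<'E'
from h import *
T=imaging.camera("top");S=imaging.camera("side")
np.set_printoptions(precision=4,suppress=True)
for nm,a,b,h,g,z in [("green",(287,192),(278,239),9,12,.016),("blue",(316,197),(294,270),12,15,.016),("pale",(342,199),(313,300),11,14,.016),("dark",(367,190),(343,324),9,12,.016),
 ("r1",(158,179),(213,126),11,11,.015),("r2",(182,179),(226,143),11,11,.015),("r3",(206,180),(239,161),11,11,.015),("r4",(229,180),(253,181),11,11,.015)]:
    (ua,A),(ub,B)=blob(T,a,h),blob(S,b,g); p,e=tri(ua,ub)
    o,d=ray("top",ua); print(nm,ua,ub,"tri",p,"gap%.4f"%e,"top",plane("top",ua,z)[:2],"side",plane("side",ub,z)[:2],"dia %.3f"%(2*np.sqrt(A/np.pi)*1.54/431.8))
E
python3 m.py
```

```text
green [286.5601 192.1196] [277.3461 238.3931] tri [ 0.4376 -0.1117  0.0166] gap0.0017 top [ 0.4385 -0.112 ] side [ 0.4369 -0.1113] dia 0.035
blue [315.2654 196.26  ] [293.9309 269.697 ] tri [ 0.4244 -0.215   0.0156] gap0.0013 top [ 0.425  -0.2151] side [ 0.4237 -0.2149] dia 0.062
pale [341.4543 198.2438] [312.2875 299.3178] tri [ 0.4191 -0.3096  0.0138] gap0.0007 top [ 0.4192 -0.3092] side [ 0.4182 -0.3098] dia 0.053
dark [367.1812 190.3316] [341.8458 323.4541] tri [ 0.4485 -0.4031  0.0125] gap0.0025 top [ 0.4492 -0.4026] side [ 0.4464 -0.403 ] dia 0.042
r1 [158.2989 177.8706] [213.2132 126.1422] tri [0.4833 0.3501 0.0114] gap0.0019 top [0.4836 0.3492] side [0.4812 0.3477] dia 0.061
r2 [182.0403 178.4302] [225.7973 143.3623] tri [0.4827 0.2646 0.0122] gap0.0012 top [0.4828 0.2641] side [0.4812 0.2629] dia 0.061
r3 [205.6417 178.8737] [238.8204 161.5637] tri [0.4822 0.1798 0.0119] gap0.0016 top [0.4825 0.1793] side [0.4805 0.1782] dia 0.060
r4 [228.5786 177.6139] [253.9913 179.3558] tri [0.4883 0.0974 0.0107] gap0.0015 top [0.4883 0.097 ] side [0.4863 0.0953] dia 0.068
```

Heights come out at 12–17 mm for the wheels and 11–12 mm for the rests, so they agree with the text. The row spacing is 85 mm, except that r4 is off because its mask catches the neighbouring block; I'll extrapolate it from the row. The dark block is at r4's end, so blue goes to r4, pale to r3, dark to r2 and green to r1. First I turn the tool to align with y and go above the dark wheel.

>>> arm_command(
  moves=[
    [[0,0,0,0,0,0.939,-1],[0,0,0,0,0,0.939,-1],[0,0,0,0,0,0.938,-1],[0.1027,-0.0514,0.021,0,0,0,-1],[0.1027,-0.0514,0.021,0,0,0,-1],[0.1027,-0.0514,0.021,0,0,0,-1],[0.1027,-0.0514,0.021,0,0,0,-1],[0.1027,-0.0514,0.021,0,0,0,-1],[0.1027,-0.0514,0.021,0,0,0,-1],[0.1027,-0.0514,0.021,0,0,0,-1],[0.1027,-0.0514,0.021,0,0,0,-1],[0.1027,-0.0514,0.021,0,0,0,-1],[0.1027,-0.0514,0.021,0,0,0,-1],[0,0,0,0,0,0,-1],[0,0,0,0,0,0,-1],[0,0,0,0,0,0,-1]],
  ],
)

```text
time_s: 1.53
position: [0.4475, -0.4036, 0.1508]
tool_rot: [[1.0, 0.001, -0.001], [0.001, -1.0, -0.0], [-0.001, 0.0, -1.0]]
ft_force: [0.3, -0.4, 0.4]
opening: 0.0914
grip_force: 0.0
```

Run:
```python
from h import *
s=status.observe(); print(np.round(s["position"],4),np.round(s["tool_rot"],4).tolist(),s["ft_force"])
im=imaging.camera("side")[100:384,180:512]; cv2.imwrite("pics/s1.png",cv2.resize(im[:,:,::-1],None,fx=2,fy=2))
T=imaging.camera("top")[160:200,140:270]; cv2.imwrite("pics/t1.png",cv2.resize(T[:,:,::-1],None,fx=6,fy=6,interpolation=cv2.INTER_NEAREST))
```

```text
[ 0.4475 -0.4036  0.1508] [[1.0, 0.0006, -0.001], [0.0006, -1.0, -0.0], [-0.001, 0.0, -1.0]] [ 0.2872937  -0.4117415   0.44641926]
```

View pics/s1.png

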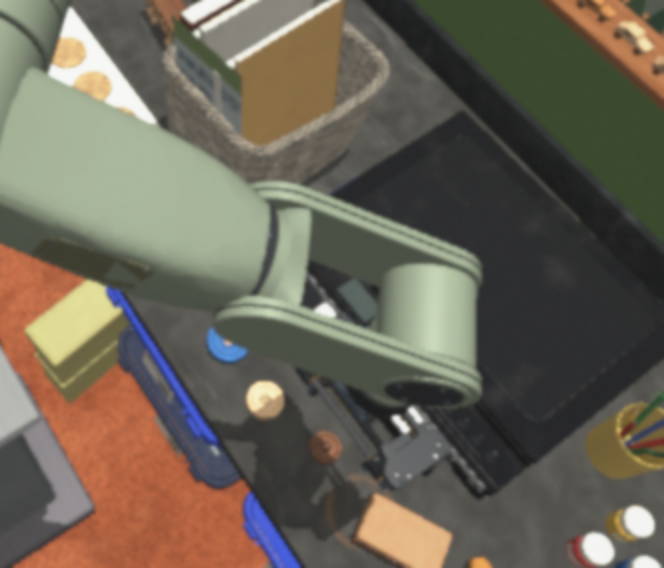

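View pics/t1.png

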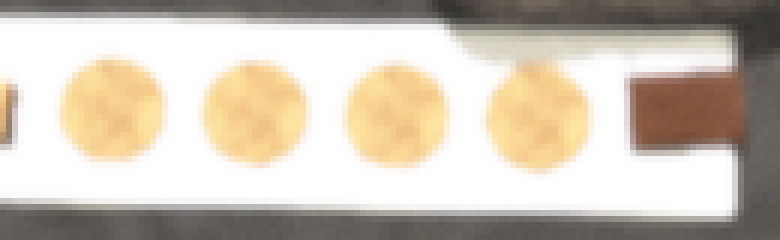

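The gripper lines up over the dark wheel, which sits at crop (325,447), and the body's long side runs along y. The zoomed top view shows r1 at (158.2,177.7) and r4 at (229.3,179.0), so the row is straight. I'll descend and grip the dark wheel.

>>> arm_command(
  moves=[
    [[0.001,-0.002,0.1,0,0,0,-1],[0,0,0.1,0,0,0,-1],[0,0,0.1,0,0,0,-1],[0,0,0.09,0,0,0,-1],[0,0,0.05,0,0,0,-1],[0,0,0.03,0,0,0,-1],[0,0,0.018,0,0,0,-1],[0,0,0,0,0,0,-1],[0,0,0,0,0,0,1],[0,0,0,0,0,0,1],[0,0,0,0,0,0,1],[0,0,0,0,0,0,1],[0,0,0,0,0,0,1],[0,0,0,0,0,0,1],[0,0,0,0,0,0,1],[0,0,0,0,0,0,1]],
  ],
)

```text
time_s: 2.97
position: [0.4483, -0.4029, 0.0046]
tool_rot: [[1.0, 0.0, 0.0], [0.0, -1.0, -0.0], [0.0, 0.0, -1.0]]
ft_force: [-0.2, -0.7, 0.8]
opening: 0.0404
grip_force: 6.8
```

Run:
```python
from h import *
im=imaging.camera("top")[100:300,250:450]; cv2.imwrite("pics/t2.png",cv2.resize(im[:,:,::-1],None,fx=2.9,fy=2.9))
```

```text
(no output)
```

View pics/t2.png

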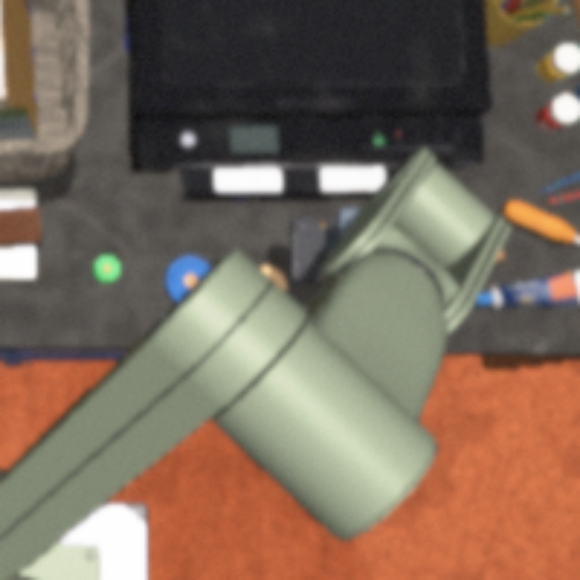

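The wheel is held. The fork tip shows at crop (425,150)–(508,215), so I'll check how far it reaches ahead of the tool axis and what clearance it has to the basket.

Run:
```python
from h import *
for z in(.2,.25,.3,.35):
    for c in((425,150),(508,215),(350,270)):
        uv=np.array(c)/2.9+[250,100]; p=plane("top",uv,z); d=p[:2]-[.4483,-.4029]; u=np.array([.4483,-.4029]);u/=np.linalg.norm(u)
        print(z,c,p.round(3),"radial %.3f tang %.3f"%(d@u,d@[-u[1],u[0]]))
s=status.observe();print(s["joints"])
```

```text
0.2 (425, 150) [ 0.549 -0.448  0.2  ] radial 0.105 tang 0.034
0.2 (508, 215) [ 0.477 -0.537  0.2  ] radial 0.112 tang -0.081
0.2 (350, 270) [ 0.414 -0.361  0.2  ] radial -0.053 tang 0.008
0.25 (425, 150) [ 0.537 -0.43   0.25 ] radial 0.085 tang 0.039
0.25 (508, 215) [ 0.468 -0.516  0.25 ] radial 0.091 tang -0.071
0.25 (350, 270) [ 0.407 -0.347  0.25 ] radial -0.068 tang 0.014
0.3 (425, 150) [ 0.525 -0.413  0.3  ] radial 0.064 tang 0.044
0.3 (508, 215) [ 0.459 -0.495  0.3  ] radial 0.070 tang -0.061
0.3 (350, 270) [ 0.4   -0.332  0.3  ] radial -0.083 tang 0.021
0.35 (425, 150) [ 0.514 -0.395  0.35 ] radial 0.043 tang 0.050
0.35 (508, 215) [ 0.45  -0.474  0.35 ] radial 0.049 tang -0.052
0.35 (350, 270) [ 0.393 -0.317  0.35 ] radial -0.098 tang 0.027
[-4.30346016e+01  3.20177734e+01  1.00775156e+02 -2.06228948e-03
  4.72052306e+01  4.69598496e+01]
```

>>> arm_command(
  moves=[
    [[0,0,0,0,0,0,1],[0,0,0,0,0,0,1],[0,0,-0.03,0,0,0,1],[0,0,-0.1,0,0,0,1],[0,0,-0.1,0,0,0,1],[0,0,-0.1,0,0,0,1],[0,0,-0.06,0,0,0,1],[0,0,0,0,0,0,1]],
  ],
)

```text
time_s: 3.68
position: [0.4505, -0.405, 0.127]
tool_rot: [[1.0, -0.0, 0.007], [0.0, -1.0, -0.007], [0.007, 0.007, -1.0]]
ft_force: [1.1, 0.1, 0.0]
opening: 0.0399
grip_force: 29.9
```

The fork sits at about 0.33 m, clear above the 0.23 m basket. I'll travel along y at x = 0.45.

>>> arm_command(
  moves=[
    [[0,-0.05,0,0,0,0,1],[0,-0.08,0,0,0,0,1],[0,-0.116,0,0,0,0,1],[0,-0.116,0,0,0,0,1],[0,-0.116,0,0,0,0,1],[0,-0.116,0,0,0,0,1],[0,-0.116,0,0,0,0,1],[0,-0.116,0,0,0,0,1],[0,-0.116,0,0,0,0,1],[0,-0.116,0,0,0,0,1],[0,-0.116,0,0,0,0,1],[0,-0.116,0,0,0,0,1],[0,-0.116,0,0,0,0,1],[0,-0.116,0,0,0,0,1],[0,-0.116,0,0,0,0,1],[0,-0.116,0,0,0,0,1],[0,-0.116,0,0,0,0,1],[0,-0.116,0,0,0,0,1],[0,-0.116,0,0,0,0,1],[0,-0.116,0,0,0,0,1]],
  ],
)

```text
time_s: 5.35
position: [0.4459, 0.2638, 0.1199]
tool_rot: [[1.0, 0.001, -0.003], [0.001, -1.0, -0.002], [-0.003, 0.002, -1.0]]
ft_force: [0.6, -0.8, -0.3]
opening: 0.0398
grip_force: 29.9
```

>>> arm_command(
  moves=[
    [[0.03,-0.003,0,0,0,0,1],[0.05,0,0,0,0,0,1],[0.03,0,0,0,0,0,1],[0,0,0,0,0,0,1],[0,0,0,0,0,0,1],[0,0,0,0,0,0,1]],
  ],
)

```text
time_s: 5.85
position: [0.4803, 0.2624, 0.121]
tool_rot: [[1.0, -0.001, -0.002], [-0.001, -1.0, -0.001], [-0.002, 0.001, -1.0]]
ft_force: [-0.7, 0.6, -0.8]
opening: 0.0401
grip_force: 29.9
```

>>> arm_command(
  moves=[
    [[0.006,-0.003,0.04,0,0,0,1],[0,0,0.08,0,0,0,1],[0,0,0.08,0,0,0,1],[0,0,0.07,0,0,0,1],[0,0,0.03,0,0,0,1],[0,0,0.02,0,0,0,1],[0,0,0.014,0,0,0,1],[0,0,0.003,0,0,0,1],[0,0,0,0,0,0,1],[0,0,0,0,0,0,1],[0,0,0,0,0,0,1]],
  ],
)

```text
time_s: 6.77
position: [0.4836, 0.2646, 0.0213]
tool_rot: [[1.0, 0.0, 0.002], [0.0, -1.0, 0.001], [0.002, -0.001, -1.0]]
ft_force: [-1.1, 0.3, -0.1]
opening: 0.0396
grip_force: 29.9
```

>>> arm_command(
  moves=[
    [[-0.002,0.001,0.004,0,0,0,1],[0,0,0.002,0,0,0,1],[0,0,0,0,0,0,1],[0,0,0,0,0,0,-0.2],[0,0,0,0,0,0,-0.2],[0,0,0,0,0,0,-0.2],[0,0,0,0,0,0,-0.2],[0,0,0,0,0,0,-0.2]],
  ],
)

```text
time_s: 7.43
position: [0.4824, 0.2639, 0.0185]
tool_rot: [[1.0, 0.0, -0.0], [0.0, -1.0, -0.0], [-0.0, 0.0, -1.0]]
ft_force: [-0.3, 0.0, -0.2]
opening: 0.0548
grip_force: 0.0
```

>>> arm_command(
  moves=[
    [[0,0,-0.03,0,0,0,-0.2],[0,0,-0.1,0,0,0,-0.2],[0,0,-0.1,0,0,0,-0.2],[0,0,-0.1,0,0,0,-0.2],[-0.04,0.04,-0.04,0,0,0,-1],[-0.08,0.11,0,0,0,0,-1],[-0.08,0.11,0,0,0,0,-1],[-0.01,0.12,0,0,0,0,-1],[0,0.13,0,0,0,0,-1],[0,0.13,0,0,0,0,-1],[0,0.13,0,0,0,0,-1],[0,0.13,0,0,0,0,-1],[0,0.13,0,0,0,0,-1],[0,0.13,0,0,0,0,-1],[0,0.13,0,0,0,0,-1],[0,0.13,0,0,0,0,-1],[0,0.13,0,0,0,0,-1],[0,0.13,0,0,0,0,-1],[0,0.13,0,0,0,0,-1],[0,0.1,0,0,0,0,-1]],
  ],
)

```text
time_s: 9.1
position: [0.4193, -0.3122, 0.1304]
tool_rot: [[1.0, -0.001, 0.001], [-0.001, -1.0, -0.002], [0.001, 0.002, -1.0]]
ft_force: [0.9, 1.0, 1.0]
opening: 0.091
grip_force: 0.0
```

>>> arm_command(
  moves=[
    [[0,0,0,0,0,0,-1],[0,0,0,0,0,0,-1],[0,0,0,0,0,0,-1]],
  ],
)

```text
time_s: 9.35
position: [0.4191, -0.3084, 0.1298]
tool_rot: [[1.0, -0.0, -0.0], [-0.0, -1.0, 0.001], [-0.0, -0.001, -1.0]]
ft_force: [-0.0, -0.0, 0.4]
opening: 0.0916
grip_force: 0.0
```

Run:
```python
from h import *
T=imaging.camera("top");S=imaging.camera("side")
print(status.observe()["position"])
a=T[150:230,120:330];b=S[100:340,160:370]
cv2.imwrite("pics/t3.png",np.vstack([cv2.resize(a,None,fx=3.5,fy=3.5,interpolation=cv2.INTER_CUBIC),cv2.resize(b[:90],(735,315))])[:,:,::-1])
```

```text
[ 0.41935679 -0.30771196  0.12982769]
```

View pics/t3.png

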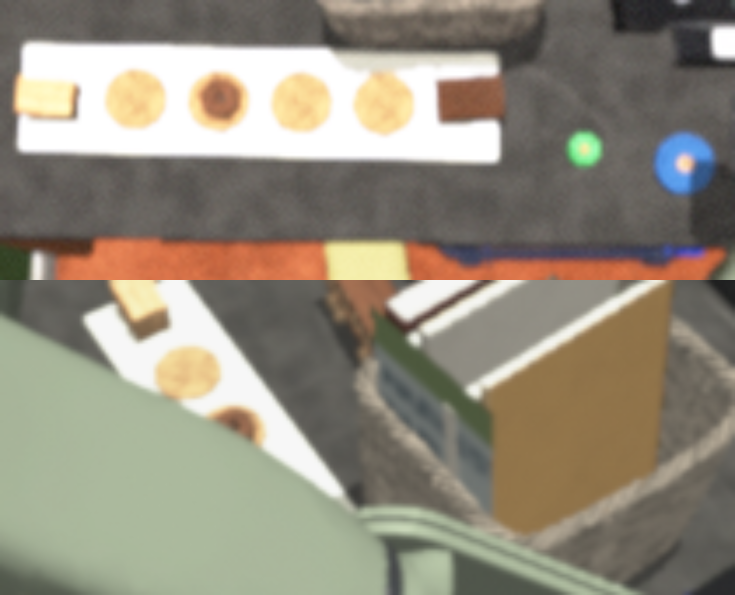

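The dark wheel lies on the second rest at crop (221,98), against a rest centre of (219,101). I'll measure it exactly later. Now the pale wheel.

>>> arm_command(
  moves=[
    [[-0.001,0.003,0.08,0,0,0,-1],[0,0,0.1,0,0,0,-1],[0,0,0.1,0,0,0,-1],[0,0,0.07,0,0,0,-1],[0,0,0.04,0,0,0,-1],[0,0,0.028,0,0,0,-1],[0,0,0,0,0,0,-1],[0,0,0,0,0,0,1],[0,0,0,0,0,0,1],[0,0,0,0,0,0,1],[0,0,0,0,0,0,1],[0,0,0,0,0,0,1],[0,0,0,0,0,0,1],[0,0,0,0,0,0,1],[0,0,0,0,0,0,1],[0,0,0,0,0,0,1],[0,0,0,0,0,0,1]],
  ],
)

```text
time_s: 10.87
position: [0.4192, -0.3099, 0.0045]
tool_rot: [[1.0, -0.0, 0.0], [-0.0, -1.0, -0.0], [0.0, 0.0, -1.0]]
ft_force: [-0.5, 1.6, 4.8]
opening: 0.0469
grip_force: 30.0
```

Run:
```python
from h import *
np.set_printoptions(precision=4,suppress=True)
T=imaging.camera("top")
def loc(c,h,z): u,A=blob(T,c,h); return plane("top",u,z),2*np.sqrt(A/np.pi)*1.53/431.8
# dark wheel against cork: dark pixels near the rest
g=cv2.resize(T[168:190,171:195].min(2),None,fx=8,fy=8,interpolation=cv2.INTER_CUBIC)
r=cv2.resize(T[168:190,171:195,0],None,fx=8,fy=8,interpolation=cv2.INTER_CUBIC)
for th in(150,170,190):
    m=(r<th).astype(np.uint8);k=max(cv2.findContours(m,0,1)[0],key=cv2.contourArea);M=cv2.moments(k)
    u=np.array([171+(M["m10"]/M["m00"]+.5)/8-.5,168+(M["m01"]/M["m00"]+.5)/8-.5]);print(th,u,plane("top",u,.031),2*np.sqrt(M["m00"]/np.pi)/8*1.52/431.8)
for c in((158,178),(182,178),(206,179),(229,179)): print(loc(c,10,.015))
print(status.observe()["position"])
```

```text
150 [181.9857 177.14  ] [0.4848 0.262  0.031 ] 0.01133299987353388
170 [182.5949 178.2418] [0.4809 0.2597 0.031 ] 0.03268288356835551
190 [182.6816 177.9833] [0.4818 0.2594 0.031 ] 0.0377394876017955
(array([0.4836, 0.3492, 0.015 ]), np.float64(0.06044479632719367))
(array([0.4845, 0.2625, 0.015 ]), np.float64(0.04930571111586533))
(array([0.4825, 0.1793, 0.015 ]), np.float64(0.06029999339013634))
(array([0.4887, 0.0964, 0.015 ]), np.float64(0.0685929899472369))
[ 0.4193 -0.3099  0.0045]
```

>>> arm_command(
  moves=[
    [[0,0,-0.03,0,0,0,1],[0,0,-0.1,0,0,0,1],[0,0,-0.1,0,0,0,1],[0,0,-0.1,0,0,0,1],[0,0,-0.07,0,0,0,1],[0,-0.05,0,0,0,0,1],[0,-0.09,0,0,0,0,1],[0,-0.12,0,0,0,0,1],[0,-0.12,0,0,0,0,1],[0,-0.12,0,0,0,0,1],[0,-0.12,0,0,0,0,1],[0,-0.12,0,0,0,0,1],[0,-0.12,0,0,0,0,1],[0,-0.12,0,0,0,0,1],[0,-0.12,0,0,0,0,1],[0,-0.12,0,0,0,0,1],[0,-0.12,0,0,0,0,1],[0,-0.12,0,0,0,0,1],[0,-0.1,0,0,0,0,1],[0,-0.069,0,0,0,0,1]],
  ],
)

```text
time_s: 12.58
position: [0.418, 0.1814, 0.1237]
tool_rot: [[1.0, 0.002, -0.001], [0.002, -1.0, 0.0], [-0.001, -0.0, -1.0]]
ft_force: [0.3, -0.2, 0.4]
opening: 0.0475
grip_force: 30.0
```

>>> arm_command(
  moves=[
    [[0.05,0,0,0,0,0,1],[0.08,0,0,0,0,0,1],[0.05,0,0,0,0,0,1],[0.028,0,0,0,0,0,1],[0,0,0,0,0,0,1],[0,0,0.08,0,0,0,1],[0,0,0.08,0,0,0,1],[0,0,0.08,0,0,0,1],[0,0,0.05,0,0,0,1],[0,0,0.03,0,0,0,1],[0,0,0.02,0,0,0,1],[0,0,0,0,0,0,1],[0,0,0,0,0,0,1],[0,0,0,0,0,0,1]],
  ],
)

```text
time_s: 13.75
position: [0.4822, 0.179, 0.0232]
tool_rot: [[1.0, 0.0, 0.002], [0.0, -1.0, 0.001], [0.002, -0.001, -1.0]]
ft_force: [-0.8, -0.3, 0.0]
opening: 0.0473
grip_force: 30.0
```

Run:
```python
from plant import status
import numpy as np
s=status.observe();print(np.round(s["position"],4),s["ft_force"],s["opening"])
```

```text
[0.4822 0.179  0.0232] [-0.75341034 -0.26421947  0.01815369] 0.04733758249494883
```

>>> arm_command(
  moves=[
    [[0,0,0.008,0,0,0,1],[0,0,0.004,0,0,0,1],[0,0,0.001,0,0,0,1],[0,0,0,0,0,0,1],[0,0,0,0,0,0,-0.36],[0,0,0,0,0,0,-0.36],[0,0,0,0,0,0,-0.36],[0,0,0,0,0,0,-0.36],[0,0,0,0,0,0,-0.36],[0,0,0,0,0,0,-0.36]],
  ],
)

```text
time_s: 14.58
position: [0.4816, 0.1788, 0.0182]
tool_rot: [[1.0, 0.0, -0.0], [0.0, -1.0, -0.0], [-0.0, 0.0, -1.0]]
ft_force: [-0.3, -0.9, 0.4]
opening: 0.0623
grip_force: 0.0
```

>>> arm_command(
  moves=[
    [[0,0,-0.03,0,0,0,-0.36],[0,0,-0.1,0,0,0,-0.36],[0,0,-0.1,0,0,0,-0.36],[0,0,-0.1,0,0,0,-0.36],[-0.05,0,-0.04,0,0,0,-1],[-0.08,0.05,0,0,0,0,-1],[-0.061,0.1,0,0,0,0,-1],[0,0.12,0,0,0,0,-1],[0,0.12,0,0,0,0,-1],[0,0.12,0,0,0,0,-1],[0,0.12,0,0,0,0,-1],[0,0.12,0,0,0,0,-1],[0,0.12,0,0,0,0,-1],[0,0.12,0,0,0,0,-1],[0,0.12,0,0,0,0,-1],[0,0.12,0,0,0,0,-1],[0,0.083,0,0,0,0,-1],[0,0,0,0,0,0,-1],[0,0,0,0,0,0,-1],[0,0,0,0,0,0,-1]],
  ],
)

```text
time_s: 16.25
position: [0.424, -0.2145, 0.1295]
tool_rot: [[1.0, -0.0, -0.0], [-0.0, -1.0, 0.001], [-0.0, -0.001, -1.0]]
ft_force: [-0.9, 0.3, -0.4]
opening: 0.0913
grip_force: 0.0
```

Run:
```python
from h import *
T=imaging.camera("top");S=imaging.camera("side")
print(np.round(status.observe()["position"],4))
a=cv2.resize(T[160:215,120:330],None,fx=3.8,fy=3.8,interpolation=cv2.INTER_CUBIC);b=cv2.resize(S[90:170,180:300],None,fx=4.5,fy=4.5,interpolation=cv2.INTER_CUBIC)
b=np.pad(b,((0,0),(0,a.shape[1]-b.shape[1]),(0,0)))
cv2.imwrite("pics/t4.png",np.vstack([a,b])[:,:,::-1])
```

```text
[ 0.4241 -0.214   0.1295]
```

View pics/t4.png

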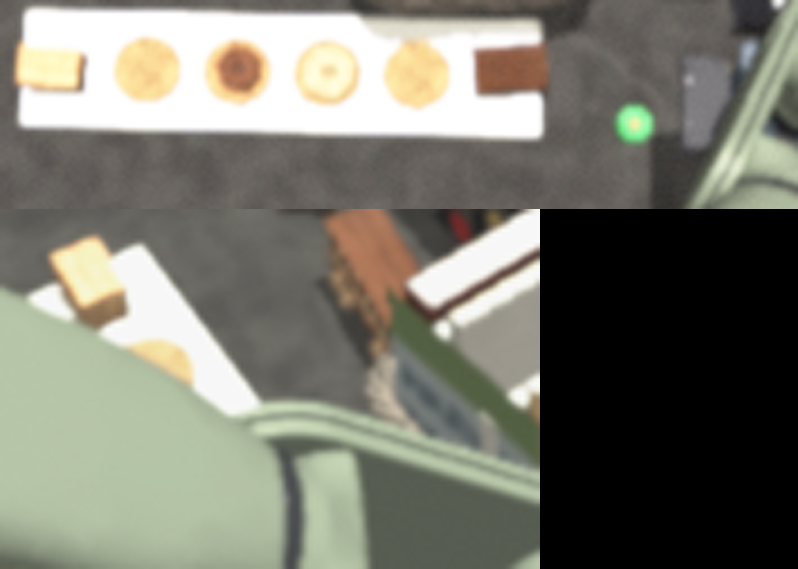

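Both wheels sit within a few mm of the middle: dark at (239,70) on rest (238,72), pale at (327,70) on rest (327,72). Next is blue.

>>> arm_command(
  moves=[
    [[0.001,0.002,0.08,0,0,0,-1],[0,0,0.1,0,0,0,-1],[0,0,0.1,0,0,0,-1],[0,0,0.07,0,0,0,-1],[0,0,0.04,0,0,0,-1],[0,0,0.026,0,0,0,-1],[0,0,0,0,0,0,-1],[0,0,0,0,0,0,1],[0,0,0,0,0,0,1],[0,0,0,0,0,0,1],[0,0,0,0,0,0,1],[0,0,0,0,0,0,1],[0,0,0,0,0,0,1],[0,0,0,0,0,0,1],[0,0,0,0,0,0,1],[0,0,0,0,0,0,1]],
  ],
)

```text
time_s: 17.68
position: [0.4249, -0.2159, 0.0051]
tool_rot: [[1.0, -0.0, 0.001], [-0.0, -1.0, -0.0], [0.001, 0.0, -1.0]]
ft_force: [-0.2, 1.3, 6.3]
opening: 0.0593
grip_force: 30.0
```

>>> arm_command(
  moves=[
    [[0,0,-0.03,0,0,0,1],[0,0,-0.1,0,0,0,1],[0,0,-0.1,0,0,0,1],[0,0,-0.1,0,0,0,1],[0,0,-0.07,0,0,0,1],[0,-0.05,0,0,0,0,1],[0,-0.1,0,0,0,0,1],[0,-0.12,0,0,0,0,1],[0,-0.12,0,0,0,0,1],[0,-0.12,0,0,0,0,1],[0,-0.12,0,0,0,0,1],[0,-0.12,0,0,0,0,1],[0,-0.12,0,0,0,0,1],[0,-0.1,0,0,0,0,1],[0,-0.062,0,0,0,0,1],[0.05,0,0,0,0,0,1],[0.08,0,0,0,0,0,1],[0.059,0,0,0,0,0,1],[0,0,0,0,0,0,1],[0,0,0,0,0,0,1]],
  ],
)

```text
time_s: 19.35
position: [0.4812, 0.0938, 0.1244]
tool_rot: [[1.0, -0.0, -0.001], [-0.0, -1.0, -0.0], [-0.001, 0.0, -1.0]]
ft_force: [-0.4, -0.5, -0.9]
opening: 0.059
grip_force: 30.0
```

>>> arm_command(
  moves=[
    [[0,0,0.08,0,0,0,1],[0,0,0.08,0,0,0,1],[0,0,0.08,0,0,0,1],[0,0,0.05,0,0,0,1],[0,0,0.03,0,0,0,1],[0,0,0.02,0,0,0,1],[0,0,0,0,0,0,1],[0,0,0,0,0,0,1],[0,0,0,0,0,0,1]],
  ],
)

```text
time_s: 20.1
position: [0.4819, 0.094, 0.0235]
tool_rot: [[1.0, 0.0, 0.002], [0.0, -1.0, 0.0], [0.002, -0.0, -1.0]]
ft_force: [0.8, -0.5, -0.7]
opening: 0.0589
grip_force: 30.0
```

>>> arm_command(
  moves=[
    [[0,0,0.008,0,0,0,1],[0,0,0.004,0,0,0,1],[0,0,0,0,0,0,1],[0,0,0,0,0,0,1],[0,0,0,0,0,0,-0.56],[0,0,0,0,0,0,-0.56],[0,0,0,0,0,0,-0.56],[0,0,0,0,0,0,-0.56],[0,0,0,0,0,0,-0.56],[0,0,0,0,0,0,-0.56]],
  ],
)

```text
time_s: 20.93
position: [0.4812, 0.0939, 0.0188]
tool_rot: [[1.0, 0.0, -0.0], [0.0, -1.0, -0.0], [-0.0, 0.0, -1.0]]
ft_force: [-0.4, 0.2, 0.2]
opening: 0.0713
grip_force: 0.0
```

Raise and go to green at (0.4377, -0.1117): dx −0.0434, dy −0.2057.

>>> arm_command(
  moves=[
    [[0,0,-0.03,0,0,0,-0.56],[0,0,-0.1,0,0,0,-0.56],[0,0,-0.1,0,0,0,-0.56],[0,0,-0.1,0,0,0,-0.56],[-0.05,0,-0.04,0,0,0,-0.56],[-0.06,0.05,0,0,0,0,-0.3],[-0.035,0.1,0,0,0,0,-0.3],[0,0.12,0,0,0,0,-0.3],[0,0.12,0,0,0,0,-0.3],[0,0.12,0,0,0,0,-0.3],[0,0.1,0,0,0,0,-0.3],[0,0.076,0,0,0,0,-0.3],[0,0,0,0,0,0,-0.3],[0,0,0,0,0,0,-0.3],[0,0,0,0,0,0,-0.3]],
  ],
)

```text
time_s: 22.18
position: [0.4376, -0.1114, 0.1302]
tool_rot: [[1.0, -0.0, 0.0], [-0.0, -1.0, 0.0], [0.0, -0.0, -1.0]]
ft_force: [-0.3, -0.2, 0.5]
opening: 0.0594
grip_force: 0.0
```

>>> arm_command(
  moves=[
    [[0,0.001,0.08,0,0,0,-0.3],[0,0,0.1,0,0,0,-0.3],[0,0,0.1,0,0,0,-0.3],[0,0,0.07,0,0,0,-0.3],[0,0,0.04,0,0,0,-0.3],[0,0,0.028,0,0,0,-0.3],[0,0,0,0,0,0,-0.3],[0,0,0,0,0,0,1],[0,0,0,0,0,0,1],[0,0,0,0,0,0,1],[0,0,0,0,0,0,1],[0,0,0,0,0,0,1],[0,0,0,0,0,0,1],[0,0,0,0,0,0,1],[0,0,0,0,0,0,1]],
  ],
)

```text
time_s: 23.43
position: [0.4383, -0.1124, 0.0052]
tool_rot: [[1.0, -0.0, 0.001], [-0.0, -1.0, -0.0], [0.001, 0.0, -1.0]]
ft_force: [-0.9, -0.0, 5.9]
opening: 0.0308
grip_force: 30.0
```

>>> arm_command(
  moves=[
    [[0,0,-0.03,0,0,0,1],[0,0,-0.1,0,0,0,1],[0,0,-0.1,0,0,0,1],[0,0,-0.1,0,0,0,1],[0,0,-0.07,0,0,0,1],[0,-0.05,0,0,0,0,1],[0,-0.1,0,0,0,0,1],[0,-0.12,0,0,0,0,1],[0,-0.12,0,0,0,0,1],[0,-0.12,0,0,0,0,1],[0,-0.12,0,0,0,0,1],[0,-0.12,0,0,0,0,1],[0,-0.12,0,0,0,0,1],[0,-0.12,0,0,0,0,1],[0,-0.12,0,0,0,0,1],[0,-0.12,0,0,0,0,1],[0,-0.12,0,0,0,0,1],[0.03,-0.12,0,0,0,0,1],[0.06,-0.067,0,0,0,0,1],[0.059,0,0,0,0,0,1]],
  ],
)

```text
time_s: 25.1
position: [0.4826, 0.3533, 0.1249]
tool_rot: [[1.0, 0.005, 0.001], [0.005, -1.0, 0.002], [0.001, -0.002, -1.0]]
ft_force: [0.7, -0.2, 0.5]
opening: 0.0312
grip_force: 30.0
```

>>> arm_command(
  moves=[
    [[0,0,0,0,0,0,1],[0,0,0,0,0,0,1],[0,0,0.08,0,0,0,1],[0,0,0.08,0,0,0,1],[0,0,0.08,0,0,0,1],[0,0,0.05,0,0,0,1],[0,0,0.03,0,0,0,1],[0,0,0.02,0,0,0,1],[0,0,0,0,0,0,1],[0,0,0,0,0,0,1],[0,0,0,0,0,0,1]],
  ],
)

```text
time_s: 26.02
position: [0.4831, 0.3492, 0.0237]
tool_rot: [[1.0, -0.0, 0.002], [-0.0, -1.0, 0.001], [0.002, -0.001, -1.0]]
ft_force: [0.1, -0.2, 0.4]
opening: 0.0306
grip_force: 30.0
```

>>> arm_command(
  moves=[
    [[0,0,0.008,0,0,0,1],[0,0,0.004,0,0,0,1],[0,0,0,0,0,0,1],[0,0,0,0,0,0,1],[0,0,0,0,0,0,-0.1],[0,0,0,0,0,0,-0.1],[0,0,0,0,0,0,-0.1],[0,0,0,0,0,0,-0.1],[0,0,0,0,0,0,-0.1],[0,0,-0.03,0,0,0,-0.1],[0,0,-0.1,0,0,0,-0.1],[0,0,-0.1,0,0,0,-0.1],[0,0,-0.1,0,0,0,-0.1],[-0.05,0,-0.04,0,0,0,-0.1],[-0.09,0.06,0,0,0,0,-0.1],[-0.05,0.1,0,0,0,0,-0.1],[0,0.12,0,0,0,0,-0.1],[0,0.12,0,0,0,0,-0.1],[0,0.12,0,0,0,0,-0.1],[0,0.12,0,0,0,0,-0.1]],
  ],
)

```text
time_s: 27.68
position: [0.4252, 0.1555, 0.1307]
tool_rot: [[1.0, 0.001, 0.001], [0.001, -1.0, 0.0], [0.001, -0.0, -1.0]]
ft_force: [0.6, -0.5, -0.6]
opening: 0.05
grip_force: 0.0
```

>>> arm_command(
  moves=[
    [[0,0.13,0,0,0,0,-0.2],[0,0.13,0,0,0,0,-0.2],[0,0.13,0,0,0,0,-0.2],[0,0.13,0,0,0,0,-0.2],[0,0.13,0,0,0,0,-0.2],[0,0.13,0,0,0,0,-0.2],[0,0.13,0,0,0,0,-0.2],[0,0.13,0,0,0,0,-0.2],[0,0.13,0,0,0,0,-0.2],[0,0.13,0,0,0,0,-0.2],[0,0.13,0,0,0,0,-0.2],[0,0.13,0,0,0,0,-0.2],[-0.05,0.13,0,0,0,0,-0.2],[-0.1,0.13,0,0,0,0,-0.2],[-0.12,0.1,0,0,0,0,-0.2],[-0.12,0.05,0,0,0,0,-0.2],[-0.1,0,0,0,0,0,-0.2],[0,0,0,0,0,0,-0.2],[0,0,0,0,0,0,-0.2]],
  ],
)

```text
time_s: 29.27
position: [0.286, -0.425, 0.1306]
tool_rot: [[1.0, -0.003, 0.001], [-0.003, -1.0, -0.0], [0.001, 0.0, -1.0]]
ft_force: [0.7, -0.0, 0.1]
opening: 0.0548
grip_force: 0.0
```

Run:
```python
from h import *
T=imaging.camera("top");S=imaging.camera("side")
print(np.round(status.observe()["position"],4))
a=cv2.resize(T[160:200,120:280],None,fx=5,fy=5,interpolation=cv2.INTER_CUBIC);b=cv2.resize(S[85:225,170:310],None,fx=2.8,fy=2.8,interpolation=cv2.INTER_CUBIC)
b=np.pad(b,((0,0),(0,a.shape[1]-b.shape[1]),(0,0)))
cv2.imwrite("pics/t5.png",np.vstack([a,b])[:,:,::-1])
```

```text
[ 0.2878 -0.425   0.1306]
```

View pics/t5.png

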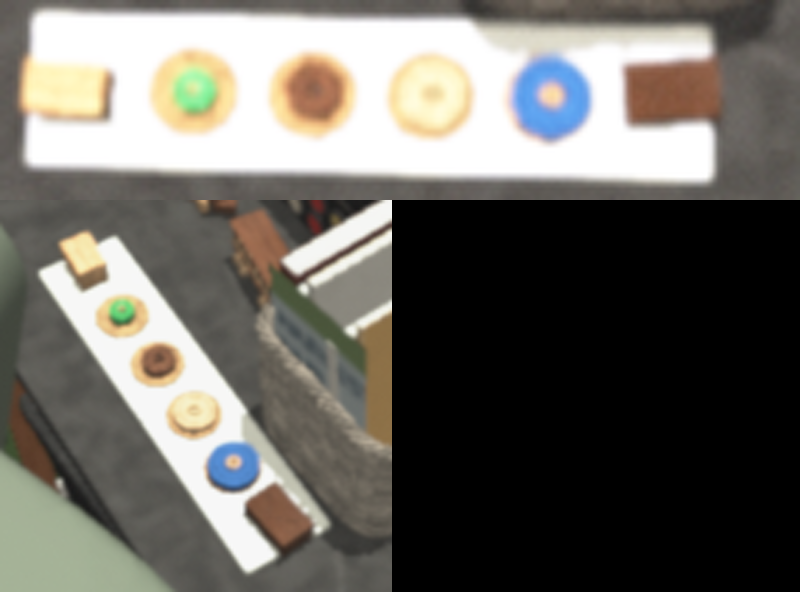

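Everything is in order and lying flat: green (193,90), dark (313,91), pale (431,94) and blue (550,97), each on its rest. The blocks haven't moved. One numeric check of the centring follows.

Run:
```python
from h import *
T=imaging.camera("top");S=imaging.camera("side"); s=8
def cen(im,c,h,f):
    x,y=c[0]-h,c[1]-h; r=cv2.resize(im[y:y+2*h+1,x:x+2*h+1],None,fx=s,fy=s,interpolation=cv2.INTER_CUBIC).astype(int)
    m=f(r[...,0],r[...,1],r[...,2]).astype(np.uint8); k=max(cv2.findContours(m,0,1)[0],key=cv2.contourArea); M=cv2.moments(cv2.convexHull(k))
    return np.array([x+(M["m10"]/M["m00"]+.5)/s-.5,y+(M["m01"]/M["m00"]+.5)/s-.5]),2*np.sqrt(M["m00"]/np.pi)/s
F=dict(green=lambda r,g,b:g-r>15,dark=lambda r,g,b:(r<185),blue=lambda r,g,b:b-r>50,pale=lambda r,g,b:(b>145)&(b<225)&(r>200))
for n,a,b,rest in [("green",(158,178),(213,124),(.4824,.3485)),("dark",(182,178),(226,143),(.482,.2635)),("pale",(206,179),(239,161),(.4815,.1787)),("blue",(229,179),(253,180),(.481,.0938))]:
    for cn,im,c in(("top",T,a),("side",S,b)):
        u,d=cen(im,c,8 if n!="blue" else 11,F[n]); print(n,cn,"px dia %.1f"%d,"off mm",(1000*(plane(cn,u,.030)[:2]-rest)).round(1))
```

```text
green top px dia 8.9 off mm [-0.4 -2.7]
green side px dia 9.1 off mm [-2.5 -4.7]
dark top px dia 10.1 off mm [-0.2 -3.9]
dark side px dia 12.1 off mm [-2.4 -8.3]
pale top px dia 17.5 off mm [-1.8 -1.3]
pale side px dia 15.2 off mm [-0.2 -1.2]
blue top px dia 15.9 off mm [-0.1 -2.2]
blue side px dia 17.5 off mm [-1.5 -4. ]
```

```bash
python3 -c "
from plant import manip
print(manip.job_done())"
```

```text
the job is handed in; nothing more can be done
None
```

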